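# Draw the guarded bolt of the tin spares box with a hooked rod

## Task

The bolt that locks the tin spares box to the counter lies under a wire guard where fingers must not go. Take the hooked rod from the rubber mat, reach it in under the guard, hook the red knob and draw the bolt all the way towards the open front end of the guard until it is pulled firmly, but without wrenching (12 to 18 newtons held for half a second), against its stop. Then bring the rod out and lay it back flat on the mat, without dropping it and without disturbing the mustard jar, the mallet or the bottle opener.

Things in the scene. Friction and masses are not known exactly. Their poses are not given: they have to be found in the camera images.
- hook: Loose hooked rod, about 0.25 kg, lying flat on the mat, handle nearer the robot. Orange handle block 110 long (x) x 20 wide (y) x 30 tall (z), to be gripped across its width from above; origin under its middle, on its underside. A round steel rod 9 thick leaves it along +x, steps down to axis height z = 5 and ends in a toe bent sideways to +y (see hook_toe).
- hook_grip (a point): Centre of the handle: 15 above the hook's origin.
- hook_toe (a point): Middle of the hook's straight toe: x 220, y 12.5, z 5 in the hook's frame. The toe is round, 9 thick, along the hook's +y from the rod axis (y 0) to its round end at y 29.5; the rod axis lies at y = 0, z = 5 from x = 75 to 220.
- mat: Fixed black rubber mat 360 (x) x 150 (y) x 3 thick; origin at the centre of its underside on the counter. The hooked rod belongs on it, wholly within its edges.
- box: Fixed tin spares box with the bolt lane along its -y side. Origin on the counter under the middle of the lane's centre line; x along the lane, open front end at x = -100, nearest the robot. In this frame, mm: lane x -100 to 100, y -75 to 50, floor top z = 6; tin box 100 high from y = 50 to 210, lid propped open beyond it to 255 high. The bolt lies along y = 0.
- lane_mouth (a point): Middle of the lane's open front end, on its floor: x -100, y 0, z 6 in the box frame. The guard over the lane is a roof of thin chrome bars from z 97 to 106, on posts 6 thick at y = -71, x = -90 and 90. Clear inside: y -68 to 49, z 6 to 97, open at the front to full height.
- knob_place (a point): Nominal place of the bolt's knob when locked, at its foot: box x 35, y 0, z 18. The real knob, an upright red cylinder 12 in diameter and 40 tall, stands on the lane's centre line at box x = 35 minus the bolt's travel, give or take 8: its brass plate is screwed down through slots. Bolt bar 18 wide, top z 18; keepers up to z 23, |y| under 22. Fingers must touch neither bar nor knob.
- bolt (a joint): Travel of the bolt in m towards the lane's front end (box -x). 0: locked; 0.045: fully drawn, hard against its stop. It drags with about 5 N and stays where it is left; at the stop (whose place shares those 8 mm) the force climbs quickly, some 5 N or more per mm. Seat it with 12 to 18 N for half a second; 25 N or more bends it.
- jar: Ribbed mustard jar, 69 diameter, 94 tall, origin at the centre of its underside; bystander.
- mallet: Small mallet, wooden handle, black rubber head, 240 long, lying; bystander. Origin midway along it, on its underside level.
- opener: Flat brass bottle opener, 117 long, 38 wide, 6 thick; origin near its middle on its underside; bystander.

How it is judged:
By the outcome, as a careful person would: the job done as asked, in the order asked, and still so for the second after the job is handed in, with the robot touching nothing.
It also fails if it takes over 72 s, if anything falls off the work surface, if the arm or the gripper's body presses on something with over 40 N, if the wrist force passes 120 N, or if a joint passes its speed limit or range.

## Robot

A 7-joint arm with a two-finger parallel gripper is mounted at the origin on the work surface. World frame = base frame: x ahead of the robot, y to its left, z up, the work surface at z = 0. Lengths are in mm, angles in rad, forces in N, time in s.
With the tool pointing down it reaches from about 375 to 925 mm from the base axis. Payload 3.1 kg.
Tool frame: the origin (TCP) lies midway between the tips of the shut fingers; the grasp point (between the pads) lies 19 mm behind it; x points along the fingers, y is the direction in which the jaws open and shut, and the axes are right-handed (so a half turn about x gives the same grasp; the last joint's range is limited). The gripper opens to 85 mm and grips with 20 to 120 N. Pads are 22 mm wide; open, the fingers measure 114 mm over their backs; the gripper's body (76 mm by 85 mm) begins 54 mm behind the grasp point. The pads swing forward as they close: fully open they stand 13 mm farther back than shut.
Start: joints at [1.18, 0.383, 0.044, 1.598, -0.018, 1.161, -0.05], TCP at [187.632, -622.331, 199.369] pointing down, gripper open.
Joint ranges: [-2.61, 2.61], [-0.41, 2.15], [-1.48, 1.57], [0, 2.5], [-1.57, 4.71], [0.05, 1.97], [-2.85, 2.85]. Speed limits (rad/s): [2.79, 2.79, 3.14, 3.14, 3.14, 3.14, 3.14].

## Interface

Orientations are given as a unit quaternion [x, y, z, w].
In Python, from station import r gives the robot as it stands.
- The arm moves only by the tool carry_out, never from a script. Its argument "commands" is a list of rows, each a list of 3 entries, a list of its own where there are three numbers: the shift along the tool's x, y, z in mm, then the turn, a rotation vector about the tool's x, y, z in degrees, then the finger opening in mm, from 0 to 85.4. A call has 1 to 8 rows; each row is the pose to reach, as a shift and turn from the pose commanded when the call began, along the tool's axes at that moment; what a row does not reach only later rows make up. A row lasts 1/8 s, in which the tool goes at most 62.5 mm and 10.7 degrees, less where a joint would pass 70% of its speed; a pose out of reach is approached as far as the arm can. A call with a gripper value outside its range is refused whole. The fingers move at their own pace and stop on an object; "newtons" is the grip in N (left out, the last holds). Time passes only in rows, so rows that repeat a pose let the fingers close. It gives the time, the measured TCP pose, the force and the opening at its end, in the units of the state.
- r.get_obs(): the state, without advancing time (a new reading comes with each control period).
- r.camera(name): name is "scene" or "side" or "wrist"; returns a dict with "img" (480x640x3 uint8, red, green, blue), "fov_y" (degrees; the focal length in pixels is half the picture's height over the tangent of half this angle, whatever the lens; pixels are square), "cx", "cy" (the principal point, pixels), "distortion" ([k1, k2, p1, p2, k3] as OpenCV has them; the pictures are not rectified), "eye" and "orientation" of the camera in the world; the wrist camera has in their place "mount" (4x4, takes a point from camera to tool coordinates, whose origin is the TCP and whose axes are the tool frame's). Camera axes: x right, y up, looking along -z (the intrinsics and any distortion apply to the point x, -y, -z); pixel columns grow to the right and rows downward; lengths in mm; the calibration is good to about 2 mm. A picture is of the moment at which its call begins: read the wrist's pose just before it. There is no depth.
- r.close_job(): hands the job in, once; it reports no verdict.
The state is a dict: "clock": time; "joint_pos": joint angles; "joint_velocities": joint speeds; "tau": joint torques, N m; "ee_pos": TCP position; "tcp_rot": TCP orientation; "contact_force": force on the tool from outside, world axes, zero at the start; "torque": the same for the moment, N m; "opening": opening from 0.0 (shut) to 1.0 (fully open).
Only numpy, scipy, OpenCV 4.12 (cv2) and the standard library are available. Lean on these libraries where they do the work, as an engineer would, in place of code of your own. Each camera call takes 0.05 s, during which the arm holds its last target. There are 200 camera calls.

## Working session

There is one attempt and no reset: what is moved stays moved. The work goes in short steps, Python scripts to look and compute and a tool call to move; the robot and the scene stay as the last step left them, time stands still between calls to the robot, and variables do not carry over. Pictures are saved under pics/ and viewed, about 8 in all and at most 12, crops included, and the job is handed in when it is done.

Besides the shell and the picture viewer there is one more tool, called after "Call:" as name([rows], argument=value, ...), one row to a line, values as JSON. carry_out: Moves the arm, as the interface text tells. Its arguments: {"type":"object","properties":{"commands":{"type":"array"},"newtons":{"type":"number"}},"required":["commands"]}

```bash
mkdir -p pics; ls; cat > h.py <<'E'
import numpy as np, cv2
from scipy.spatial.transform import Rotation as R
from station import r
def shot(name, fn=None):
    o=r.get_obs(); c=r.camera(name); c['obs']=o
    if 'mount' in c:
        M=np.array(c['mount']); T=np.eye(4); T[:3,:3]=R.from_quat(o['tcp_rot']).as_matrix(); T[:3,3]=o['ee_pos']
        W=T@M; c['Rm']=W[:3,:3]; c['e']=W[:3,3]
    else:
        q=np.array(c['orientation']); c['Rm']=R.from_quat(q).as_matrix() if q.size==4 else q; c['e']=np.array(c['eye'])
    f=240/np.tan(np.radians(c['fov_y'])/2)
    c['K']=np.array([[f,0,c['cx']],[0,f,c['cy']],[0,0,1]]); c['D']=np.array(c['distortion'],float)
    if fn: cv2.imwrite('pics/'+fn,c['img'][:,:,::-1])
    return c
def ray(c,uv):
    p=cv2.undistortPoints(np.array(uv,float).reshape(-1,1,2),c['K'],c['D']).reshape(-1,2)
    d=np.c_[p[:,0],-p[:,1],-np.ones(len(p))]@c['Rm'].T
    return d/np.linalg.norm(d,axis=1)[:,None]
def onz(c,uv,z):
    d=ray(c,uv); return c['e']+d*((z-c['e'][2])/d[:,2])[:,None]
def proj(c,P):
    p=(np.atleast_2d(P)-c['e'])@c['Rm']; p=p*[1,-1,-1]
    return cv2.projectPoints(p,np.zeros(3),np.zeros(3),c['K'],c['D'])[0].reshape(-1,2)
def tri(ca,ua,cb,ub):
    A=[];b=[]
    for c,u in((ca,ua),(cb,ub)):
        d=ray(c,[u])[0]; P=np.eye(3)-np.outer(d,d); A.append(P); b.append(P@c['e'])
    return np.linalg.lstsq(np.vstack(A),np.hstack(b),rcond=None)[0]
E
python3 - <<'E'
from h import *
for n in('scene','side'):
    c=shot(n,n+'0.png'); print(n,c['e'],c['fov_y'],-c['Rm'][:,2],c['D'])
print(r.get_obs())
E
```

```text
pics
scene [1145.73849969 -781.60572623  990.81350755] 42.493341738900305 [-0.43146428  0.51124672 -0.74328014] [-0.00889815  0.          0.          0.          0.        ]
side [ 329.81402891 -920.47831537  673.8711903 ] 50.2911929555175 [ 0.24577578  0.7712427  -0.58717882] [-0.01543099  0.          0.          0.          0.        ]
{'clock': 0.1, 'joint_pos': array([ 1.1802116 ,  0.38375674,  0.04385042,  1.59942524, -0.0179117 ,
        1.16119953, -0.04992578]), 'joint_velocities': array([-0.00034327,  0.00024466,  0.00045607, -0.0034943 , -0.00119874,
        0.00024202, -0.00095244]), 'tau': array([ 2.58021086e-03, -4.34726465e+01,  1.02902189e+00, -2.50453949e+01,
        1.07893071e-02,  5.42938782e-03, -4.38678470e-06]), 'ee_pos': array([ 187.32311618, -621.44685512,  198.10697448]), 'tcp_rot': array([-0.69937555, -0.10398925,  0.69970648, -0.10232751]), 'contact_force': array([-0.50963877,  0.08348787,  0.40898291]), 'torque': array([-0.02085566,  0.0045117 ,  0.01593312]), 'opening': 1.0011181955307213}
```

View pics/scene0.png

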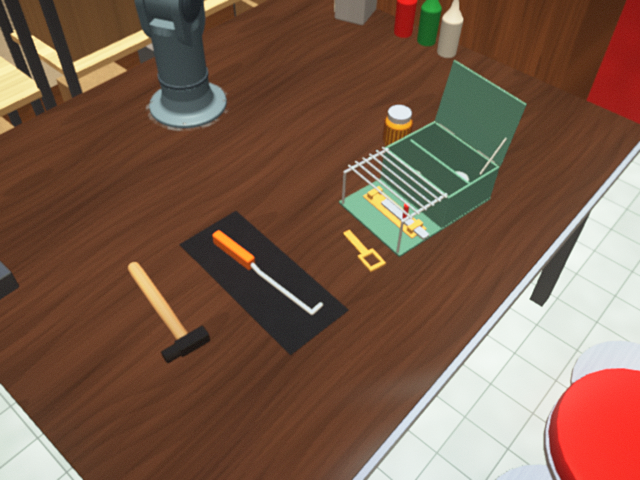

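View pics/side0.png

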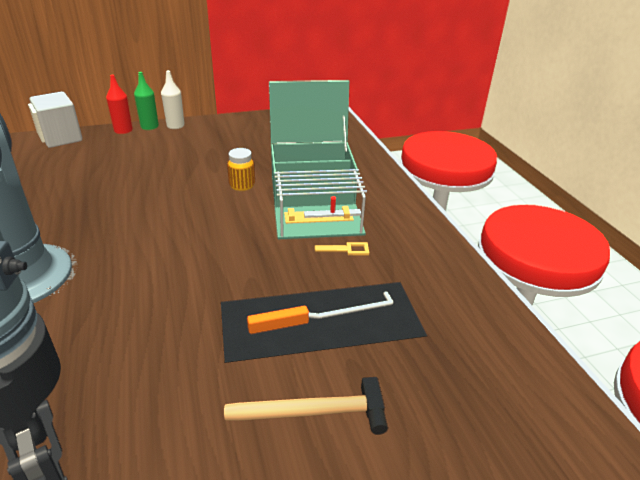

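Both views show the hook on the mat: handle at scene (233,248) and side (278,320), toe at scene (316,307) and side (389,297). The lane's near (-y) corners are at scene (340,203) and (400,254), and the red knob is at scene (405,211) and side (333,205). The opener lies between the mat and the lane, the mallet is on the other side of the mat, and the jar is by the box.

```bash
cat > m.py <<'E'
from h import *
def hsv(c): return cv2.cvtColor(c['img'],cv2.COLOR_RGB2HSV)
def blob(m,roi=None):
    m=m.astype(np.uint8)
    if roi: z=np.zeros_like(m); x0,y0,x1,y1=roi; z[y0:y1,x0:x1]=m[y0:y1,x0:x1]; m=z
    n,l,s,_=cv2.connectedComponentsWithStats(m); return (l==1+np.argmax(s[1:,4])).astype(np.uint8)
def cont(m): return max(cv2.findContours(m,cv2.RETR_EXTERNAL,cv2.CHAIN_APPROX_NONE)[0],key=cv2.contourArea).reshape(-1,2)
E
python3 - <<'E'
from m import *
np.set_printoptions(precision=1,suppress=True)
S=dict(scene=dict(hook=(170,200,360,360),box=(335,150,450,260),knob=(395,195,420,225)),side=dict(hook=(215,280,430,360),box=(265,195,375,240),knob=(322,190,345,220)))
cs={}
for n,ro in S.items():
    c=cs[n]=shot(n); H=hsv(c); h,s,v=H[...,0],H[...,1],H[...,2]
    # mat: dark pixels
    mat=blob(cv2.morphologyEx((v<45).astype(np.uint8),cv2.MORPH_CLOSE,np.ones((15,15))),ro['hook'])
    q=cv2.boxPoints(cv2.minAreaRect(cont(mat))); hull=cv2.convexHull(cont(mat).reshape(-1,1,2)); 
    ap=cv2.approxPolyDP(hull,8,True).reshape(-1,2); P=onz(c,ap,3); print(n,'mat',ap.tolist(),P[:,:2].tolist(),np.linalg.norm(P-np.roll(P,-1,0),axis=1))
    ora=blob((h<15)&(s>180)&(v>120),ro['hook']); 
    P=onz(c,cont(ora),18)[:,:2].astype(np.float32); print(' handle',cv2.minAreaRect(P), ora.sum())
    rod=blob((s<60)&(v>90),ro['hook']); ct=cont(rod); P=onz(c,ct,8)[:,:2]
    print(' rod bbox',ct.min(0),ct.max(0)); np.save(n+'rod.npy',P)
    g=blob((h>55)&(h<95)&(s>40)&(v>120),ro['box']); ct=cont(g); ap=cv2.approxPolyDP(cv2.convexHull(ct.reshape(-1,1,2)),4,True).reshape(-1,2); P=onz(c,ap,6)
    print(' floor',ap.tolist(),P[:,:2].tolist())
    k=blob(((h<8)|(h>172))&(s>150)&(v>90),ro['knob']); kc=cont(k); c['k']=np.argwhere(k)[:,::-1].mean(0); print(' knob',c['k'],kc.min(0),kc.max(0),onz(c,[c['k']],38))
    big=cv2.resize(c['img'][ro['box'][1]-60:ro['box'][3]+10,ro['box'][0]-10:ro['box'][2]+20],None,fx=4.5,fy=4.5,interpolation=3); cv2.imwrite(f'pics/box_{n}.png',big[...,::-1]); print(big.shape)
print('knob tri',tri(cs['scene'],cs['scene']['k'],cs['side'],cs['side']['k']))
E
```

```text
scene mat [[346, 310], [290, 353], [181, 244], [236, 212]] [[735.8275457583013, -225.06048762326384], [721.2779526958175, -366.89016906508806], [369.94522815614175, -330.4915002559834], [386.51636251112063, -188.35933190407184]] [142.6 353.2 143.1 351.2]
 handle ((469.9460754394531, -273.583984375), (33.04426193237305, 127.53821563720703), 89.2433853149414) 379
 rod bbox [251 263] [322 314]
 floor [[340, 201], [370, 185], [422, 240], [399, 255]] [[535.585498105583, -8.718211414630332], [552.7885306926281, 78.00971458744482], [740.7797608244447, 20.583768836645163], [729.5306700345079, -46.17491467470859]]
 knob [405.6 207.2] [404 204] [407 211] [[672.3  48.1  38. ]]
(810, 652, 3)
side mat [[385, 299]] [[687.1367261137127, -261.3040274669436]] [0.]
 handle ((469.4248962402344, -283.7643127441406), (40.23349380493164, 109.25159454345703), 80.49177551269531) 625
 rod bbox [309 291] [393 318]
 floor [[364, 230], [278, 237], [275, 195], [353, 195]] [[730.6598038460814, -35.64197878409004], [533.823867575674, -12.382388096368459], [568.5302293249371, 166.2349530174066], [759.9687621011626, 117.26948300895071]]
 knob [332.7 203.4] [331 196] [335 212] [[679.6  43.3  38. ]]
(518, 630, 3)
knob tri [676.9  40.2  43.1]
```

View pics/box_side.png

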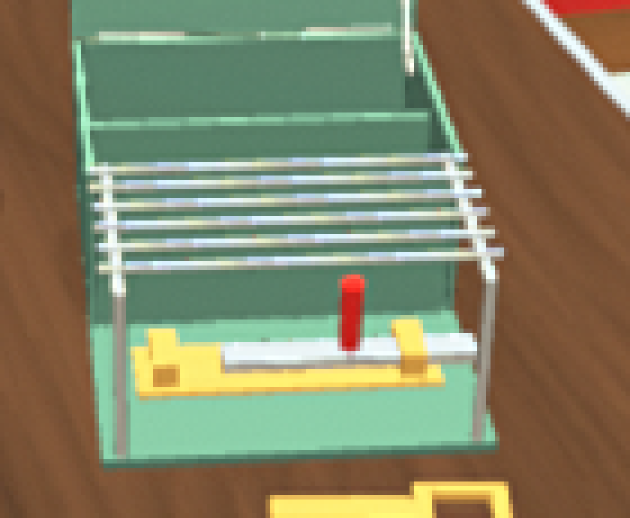

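```bash
cat >> h.py <<'E'
def go(pos,Rt,o=None):
    "shift (tool mm) and turn (deg rotvec) from measured pose to world pose"
    o=o or r.get_obs(); R0=R.from_quat(o['tcp_rot'])
    return R0.inv().apply(np.array(pos)-o['ee_pos']), np.degrees((R0.inv()*Rt).as_rotvec())
def down(yaw,flip=0):
    "tool x down, tool y along world direction yaw+90deg (hook/lane +y); flip -> opposite"
    a=np.radians(yaw+90)+np.pi*flip; x=np.array([0,0,-1.]); y=np.array([np.cos(a),np.sin(a),0]); return R.from_matrix(np.c_[x,y,np.cross(x,y)])
E
python3 - <<'E'
from m import *
np.set_printoptions(precision=2,suppress=True)
for n in('scene','side'):
    P=np.load(n+'rod.npy'); rect=cv2.minAreaRect(P.astype(np.float32)); far=P[P[:,0]>P[:,0].max()-25]; near=P[P[:,0]<P[:,0].min()+40]
    m=P[(P[:,0]>P[:,0].min()+60)&(P[:,0]<P[:,0].max()-30)]; vx=cv2.fitLine(m.astype(np.float32),2,0,.01,.01).ravel()
    print(n,rect,P.max(0),'yaw',np.degrees(np.arctan2(vx[1],vx[0])),'pt',vx[2:], 'far tip',far[far[:,1].argmax()])
o=r.get_obs(); print(R.from_quat(o['tcp_rot']).as_matrix())
c=shot('wrist'); print(c['mount'],c['fov_y'],c['D'])
for f in(0,1): print(go([470,-279,200],down(3,f)))
E
```

```text
scene ((608.6761474609375, -268.92901611328125), (179.2828369140625, 35.26743698120117), 3.5566680431365967) [ 697.83 -246.22] yaw -0.35297686 pt [ 623.31 -275.5 ] far tip [ 689.71 -246.22]
side ((614.9432373046875, -272.09765625), (169.6790313720703, 38.16621017456055), 6.378107070922852) [ 697.68 -244.32] yaw -0.6330613 pt [ 628.53 -275.85] far tip [ 691.67 -244.32]
[[-0.    0.29 -0.96]
 [ 0.   -0.96 -0.29]
 [-1.   -0.    0.  ]]
[[   0.      0.28   -0.96 -174.68]
 [   1.     -0.     -0.     -0.23]
 [  -0.     -0.96   -0.28  -71.73]
 [   0.      0.      0.      1.  ]] 69.81302706110202 [-0.05  0.    0.    0.    0.  ]
(array([  -1.02, -246.72, -369.46]), array([-166.22,   -0.11,    0.02]))
(array([  -1.02, -246.72, -369.46]), array([13.78,  0.01,  0.07]))
```

Call:
carry_out([
  [[0, -62, -92], [4, 0, 0], 85],
  [[0, -124, -185], [9, 0, 0], 85],
  [[0, -186, -277], [13, 0, 0], 85],
  [[0, -248, -369], [17.2, 0, 0], 85],
  [[0, -248, -369], [17.2, 0, 0], 85],
  [[0, -248, -369], [17.2, 0, 0], 85],
  [[0, -248, -369], [17.2, 0, 0], 85],
  [[0, -248, -369], [17.2, 0, 0], 85],
], newtons=100)

```text
clock: 1.25
ee_pos: [473.5, -271.7, 199.7]
tcp_rot: [0.708, 0.002, -0.706, 0.001]
contact_force: [-0.4, -0.4, -0.2]
opening: 0.996
```

```bash
python3 - <<'E'
from m import *
np.set_printoptions(precision=2,suppress=True)
c=shot('wrist','w1.png'); print(c['obs']['ee_pos'],c['obs']['joint_velocities'])
H=hsv(c); h,s,v=H[...,0],H[...,1],H[...,2]
o=blob((h<15)&(s>180)&(v>100)); ct=cont(o); print(o.sum(),ct.min(0),ct.max(0))
for z in(18,33): print('handle',cv2.minAreaRect(onz(c,ct,z)[:,:2].astype(np.float32)))
rod=blob((s<60)&(v>90)); ct=cont(rod); print('rod px',ct.min(0),ct.max(0)); P=onz(c,ct,8)[:,:2]; print(P.min(0),P.max(0),cv2.minAreaRect(P.astype(np.float32)))
E
```

```text
[ 473.53 -271.68  199.68] [-0.02  0.02  0.06 -0.01  0.07  0.01 -0.09]
41 [311 180] [311 220]
handle ((483.8367614746094, -263.6741943359375), (0.0013390639796853065, 42.192325592041016), 89.9776611328125)
handle ((486.4019775390625, -264.0119323730469), (0.0012972140684723854, 40.41714859008789), 89.97763061523438)
rod px [0 0] [ 77 154]
[531.86 -36.22] [681.82  75.47] ((608.2230834960938, 19.08978271484375), (86.46578979492188, 158.41651916503906), 79.95626831054688)
```

View pics/w1.png

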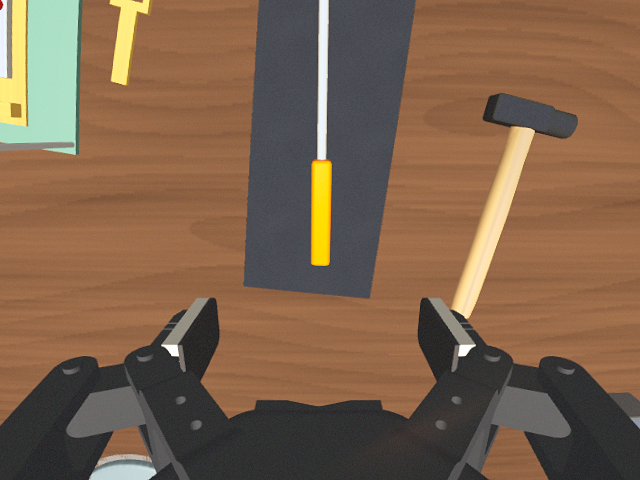

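The wrist view shows the handle at (321,162)–(320,265), almost in line with the tool, with the rod above it. The lane's front -y corner is at (77,153) and the opener is at (120,80).

```bash
python3 - <<'E'
from m import *
np.set_printoptions(precision=2,suppress=True)
c=shot('wrist'); print(c['obs']['ee_pos'])
H=hsv(c); h,s,v=H[...,0],H[...,1],H[...,2]
o=blob((h<32)&(s>180)&(v>180),(280,140,360,290)); ct=cont(o)
for z in(18,33): print('handle',z,cv2.minAreaRect(onz(c,ct,z)[:,:2].astype(np.float32)))
rod=blob((s<50)&(v>150),(290,0,350,165)); ct=cont(rod); P=onz(c,ct,8)[:,:2];vx=cv2.fitLine(P.astype(np.float32),2,0,.01,.01).ravel(); print('rod',np.degrees(np.arctan2(vx[1],vx[0])),vx[2:])
print('lane corner, edge',onz(c,[[77,153],[79,5]],6))
E
```

```text
[ 472.09 -274.02  199.51]
handle 18 ((469.05596923828125, -274.0606689453125), (19.90308952331543, 112.95417785644531), 89.6849365234375)
handle 33 ((472.1931457519531, -274.06121826171875), (19.065107345581055, 108.19844818115234), 89.68492889404297)
rod -0.25798157 [ 601.25 -274.54]
lane corner, edge [[532.03 -15.5    6.  ]
 [673.9  -40.14   6.  ]]
```

Call:
carry_out([
  [[50, 0, 1], [0, 0, 0], 50],
  [[100, 0, 1], [0, 0, 0], 50],
  [[150, 0, 1], [0, 0, 0], 50],
  [[180, 0, 1], [0, 0, 0], 50],
  [[192, 0, 1], [0, 0, 0], 50],
  [[192, 0, 1], [0, 0, 0], 50],
  [[192, 0, 1], [0, 0, 0], 50],
  [[192, 0, 1], [0, 0, 0], 50],
])

```text
clock: 2.35
ee_pos: [469.7, -279.2, 9.0]
tcp_rot: [0.708, -0.003, -0.706, -0.002]
contact_force: [-0.2, -0.4, 0.7]
opening: 0.58
```

Call:
carry_out([
  [[0, 0, 0], [0, 0, 0], 0],
  [[0, 0, 0], [0, 0, 0], 0],
  [[0, 0, 0], [0, 0, 0], 0],
  [[0, 0, 0], [0, 0, 0], 0],
  [[0, 0, 0], [0, 0, 0], 0],
  [[0, 0, 0], [0, 0, 0], 0],
], newtons=100)

```text
clock: 3.1
ee_pos: [468.3, -278.3, 7.3]
tcp_rot: [-0.707, 0.003, 0.707, 0.003]
contact_force: [0.6, 0.4, 0.0]
opening: 0.006
```

```bash
python3 - <<'E'
from m import *
c=shot('wrist','w2.png');a=shot('side'); print(c['obs']['ee_pos'],c['obs']['opening'],c['obs']['contact_force'])
s=cv2.resize(a['img'][230:390,200:440],(640,426)); cv2.imwrite('pics/w2.png',np.vstack([c['img'][:,:,::-1][::2,::2].repeat(1,0).copy() if 0 else cv2.resize(c['img'],(640,480))[140:,:, ::-1][:170*2:2,::2].repeat(1,0) if 0 else cv2.resize(c['img'][:,:,::-1],(320,240)),cv2.resize(s[:,:,::-1],(320,213))]).repeat(1,0))
E
```

```text
[ 468.29244708 -278.32229362    7.30620683] 0.006101804530570263 [0.63660185 0.43645119 0.01053488]
```

View pics/w2.png

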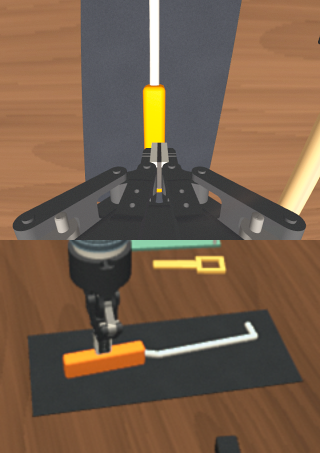

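```bash
python3 - <<'E'
from m import *
c=shot('wrist');a=shot('side');b=shot('scene')
A=cv2.resize(c['img'][140:420,200:440],(510,595)); B=cv2.resize(a['img'][260:360,225:320],(285,300),interpolation=3); C=cv2.resize(b['img'][190:290,190:285],(285,295),interpolation=3)
cv2.imwrite('pics/w3.png',np.hstack([A,np.vstack([B,C])])[:,:,::-1])
E
```

```text
(no output)
```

View pics/w3.png

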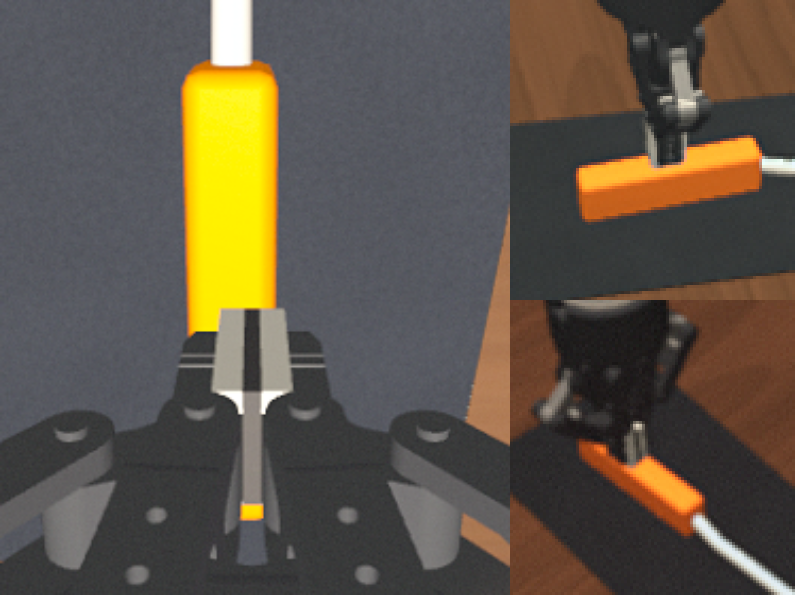

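The fingers are shut just above the handle's top, in every view (side tip ≈(278,313), scene tip ≈(231,243)), so the hand is higher than the reading of z = 7 says. I'll triangulate the tip to check.

```bash
python3 - <<'E'
from m import *
np.set_printoptions(precision=2,suppress=True)
a=shot('side');b=shot('scene');c=shot('wrist')
print(tri(a,[278.3,313],b,[230.7,243.5]))
o=r.get_obs(); print(o['ee_pos'],o['joint_pos'],o['tau'],o['contact_force'],o['torque'],o['opening'],R.from_quat(o['tcp_rot']).as_matrix())
for n,k in(('side',a),('scene',b),('wrist',c)): print(n,proj(k,[o['ee_pos'],o['ee_pos']+[0,0,30]]))
# handle seen again in wrist
H=hsv(c); h,s,v=H[...,0],H[...,1],H[...,2]
for y in(190,220,250,280):
    x=np.flatnonzero((h[y]<32)&(s[y]>180)&(v[y]>150)); x=x[(x>270)&(x<350)]; print(y,x.min(),x.max(),[onz(c,[[x.min(),y],[x.max(),y]],z)[:,:2].tolist() for z in(33,)])
E
```

```text
[ 471.19 -278.35   37.68]
[ 468.32 -278.37    7.38] [ 0.6   0.45 -0.16  1.98  0.1   0.73 -1.2 ] [ -0.   -39.25  -1.07 -17.98   0.01   0.    -0.  ] [-0.45  0.63  0.57] [-0.    0.06  0.02] 0.003253256770871595 [[ 0.   -0.01 -1.  ]
 [ 0.   -1.    0.01]
 [-1.   -0.   -0.  ]]
side [[276.78 325.06]
 [276.46 312.99]]
scene [[231.02 252.8 ]
 [229.65 243.31]]
wrist [[318.19 275.53]
 [318.19 300.21]]
190 286 330 [[[518.8052677020272, -264.72108735898456], [518.6766027069458, -283.80690234304143]]]
220 287 329 [[[505.457889322518, -264.74124695466554], [505.33710667895446, -283.4044605355907]]]
250 288 329 [[[491.43884387865353, -264.75122353524205], [491.32306196021835, -283.4412678902827]]]
280 288 329 [[[476.66189091359405, -264.28147292034566], [476.54836550623827, -283.48415707640396]]]
```

Call:
carry_out([
  [[-40, 0, 0], [0, 0, 0], 0],
  [[-80, 0, 0], [0, 0, 0], 0],
  [[-80, 0, 0], [0, 0, 0], 0],
  [[-80, 0, 0], [0, 0, 0], 0],
])

```text
clock: 4.0
ee_pos: [467.9, -278.2, 87.0]
tcp_rot: [-0.707, 0.003, 0.707, 0.003]
contact_force: [0.3, 0.7, 0.3]
opening: 0.004
```

```bash
python3 - <<'E'
from m import *
np.set_printoptions(precision=2,suppress=True)
a=shot('side');b=shot('scene');c=shot('wrist')
o=c['obs'];p=o['ee_pos'];print(p)
Rt=R.from_quat(o['tcp_rot'])
ims=[]
for k,w,sz in((c,(270,240,80,96),(300,360)),(a,(250,240,60,72),(250,300)),(b,(205,185,60,72),(250,300))):
    x,y,ww,hh=w; im=k['img'].copy(); im=im[y:y+hh,x:x+ww]; s=sz[0]/ww; im=cv2.resize(im,sz,interpolation=3)
    for q,col in((p,(255,0,0)),(p+[0,0,30],(0,0,255))):
        u=(proj(k,q)[0]-[x,y]+.5)*s; cv2.circle(im,tuple(int(t) for t in u),4,col,-1)
    ims.append(cv2.copyMakeBorder(im,0,360-sz[1],0,0,0))
cv2.imwrite('pics/w4.png',np.hstack(ims)[:,:,::-1])
E
```

```text
[ 466.95 -277.67   85.86]
```

View pics/w4.png

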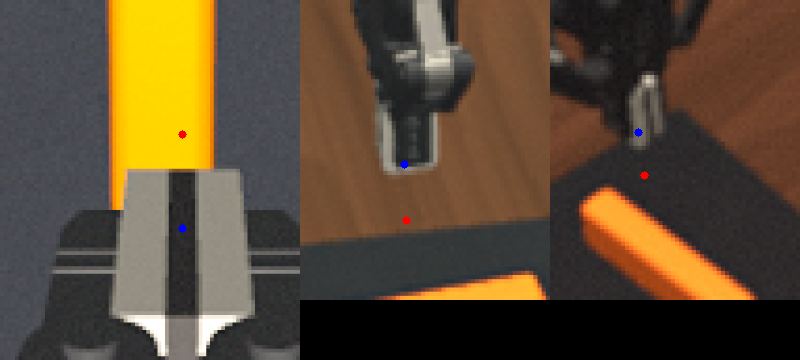

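In all three views the real fingertips (shut) sit about 25 mm behind the reported TCP. The wrist camera's height agrees with the reading, so only the finger length is off. I'll open, centre on the handle and go about 25 mm deeper, watching the force.

Call:
carry_out([
  [[0, -3.5, -4], [0, 0, 0], 50],
  [[0, -3.5, -4], [0, 0, 0], 50],
  [[0, -3.5, -4], [0, 0, 0], 50],
  [[40, -3.5, -4], [0, 0, 0], 50],
  [[80, -3.5, -4], [0, 0, 0], 50],
  [[90, -3.5, -4], [0, 0, 0], 50],
  [[90, -3.5, -4], [0, 0, 0], 50],
  [[90, -3.5, -4], [0, 0, 0], 50],
])

```text
clock: 5.15
ee_pos: [474.0, -275.7, -1.0]
tcp_rot: [0.708, -0.003, -0.706, -0.002]
contact_force: [0.4, -0.6, -0.2]
opening: 0.586
```

Call:
carry_out([
  [[5, 0, 0], [0, 0, 0], 50],
  [[9, 0, 0], [0, 0, 0], 50],
  [[12, 0, 0], [0, 0, 0], 50],
  [[12, 0, 0], [0, 0, 0], 50],
  [[12, 0, 0], [0, 0, 0], 50],
])

```text
clock: 5.78
ee_pos: [472.4, -274.9, -14.6]
tcp_rot: [-0.707, 0.003, 0.707, 0.003]
contact_force: [0.4, -0.6, 0.1]
opening: 0.584
```

```bash
python3 - <<'E'
from m import *
np.set_printoptions(precision=2,suppress=True)
a=shot('side');c=shot('wrist')
o=c['obs'];print(o['ee_pos'],o['contact_force'])
A=cv2.resize(c['img'][140:380,200:440],(400,400)); B=cv2.resize(a['img'][250:350,225:325],(400,400),interpolation=3)
cv2.imwrite('pics/w5.png',np.hstack([A,B])[:,:,::-1])
E
```

```text
[ 472.44 -274.9   -14.58] [ 0.46  0.14 -0.56]
```

View pics/w5.png

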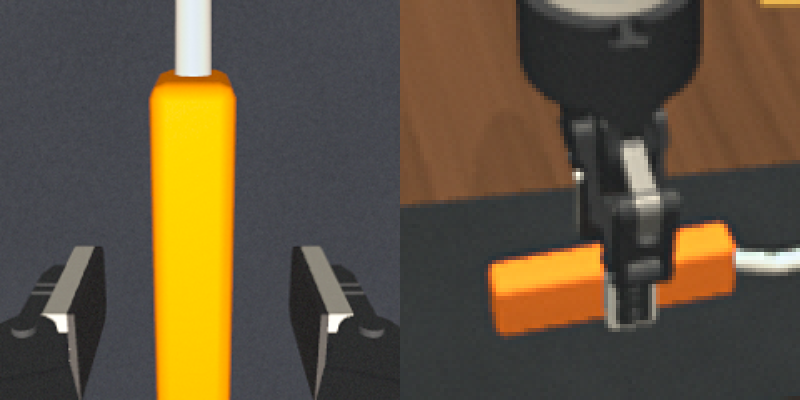

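Call:
carry_out([
  [[0, 0, 0], [0, 0, 0], 10],
  [[0, 0, 0], [0, 0, 0], 5],
  [[0, 0, 0], [0, 0, 0], 5],
  [[0, 0, 0], [0, 0, 0], 5],
  [[0, 0, 0], [0, 0, 0], 5],
  [[0, 0, 0], [0, 0, 0], 5],
], newtons=110)

```text
clock: 6.62
ee_pos: [472.6, -274.9, -14.1]
tcp_rot: [0.707, -0.003, -0.707, -0.003]
contact_force: [-1.1, 0.4, 5.4]
opening: 0.204
```

Call:
carry_out([
  [[-10, 0, 0], [0, 0, 0], 5],
  [[-30, 0, 0], [0, 0, 0], 5],
  [[-60, 0, 0], [0, 0, 0], 5],
  [[-80, 0, 0], [0, 0, 0], 5],
  [[-80, 0, 0], [0, 0, 0], 5],
  [[-80, 0, 0], [0, 0, 0], 5],
  [[-80, 0, 0], [0, 0, 0], 5],
])

```text
clock: 7.5
ee_pos: [471.1, -274.3, 63.9]
tcp_rot: [-0.706, 0.002, 0.708, 0.003]
contact_force: [-0.7, 0.1, -2.6]
opening: 0.207
```

```bash
python3 - <<'E'
from m import *
np.set_printoptions(precision=2,suppress=True)
a=shot('side');b=shot('scene');c=shot('wrist','w6.png')
o=c['obs'];p=o['ee_pos'];print(p,o['contact_force'],o['torque'],o['opening'])
zb=p[2]+17.6
H=hsv(c); h,s,v=H[...,0],H[...,1],H[...,2]
m=blob((h<32)&(s>180)&(v>150),(280,20,360,300)); ct=cont(m); print('handle@top',cv2.minAreaRect(onz(c,ct,zb+30)[:,:2].astype(np.float32)),ct.min(0),ct.max(0))
rod=blob((s<60)&(v>130),(290,0,350,170)); ct=cont(rod);print(ct.min(0),ct.max(0)); P=onz(c,ct,zb+5)[:,:2];vx=cv2.fitLine(P.astype(np.float32),2,0,.01,.01).ravel(); print('rod',np.degrees(np.arctan2(vx[1],vx[0])),vx[2:])
# toe corner predicted
q=np.array([p[0]-1.5+220,p[1]+.8,zb+5]); print('toe pred px',proj(a,[q,q+[0,29.5,0]]),proj(b,[q,q+[0,29.5,0]]))
for k,n,w in((a,'side',(300,200,450,310)),(b,'scene',(240,180,360,310))):
    H=hsv(k); rod=blob((H[...,1]<60)&(H[...,2]>110),w); ct=cont(rod); print(n,ct.min(0),ct.max(0),'rightmost',ct[ct[:,0].argmax()],'bottom',ct[ct[:,1].argmax()],'top',ct[ct[:,1].argmin()])
x=cv2.resize(a['img'][180:320,240:440],(400,280));y=cv2.resize(b['img'][160:300,190:390],(400,280));cv2.imwrite('pics/w6.png',np.hstack([x,y])[:,:,::-1])
E
```

```text
[ 471.47 -274.41   64.19] [-0.78 -0.16 -1.79] [-0.03  0.04 -0.07] 0.20247326810923566
handle@top ((504.4197082519531, -274.5520324707031), (19.27158546447754, 47.22831344604492), 89.64891052246094) [293 182] [343 299]
[307   0] [329 169]
rod -0.48575944 [ 564.38 -274.8 ]
toe pred px [[393.94 269.12]
 [387.53 259.45]] [[311.83 285.92]
 [322.53 276.49]]
side [309 260] [396 286] rightmost [396 272] bottom [316 286] top [388 260]
scene [247 237] [322 289] rightmost [322 281] bottom [309 289] top [248 237]
```

View pics/w6.png

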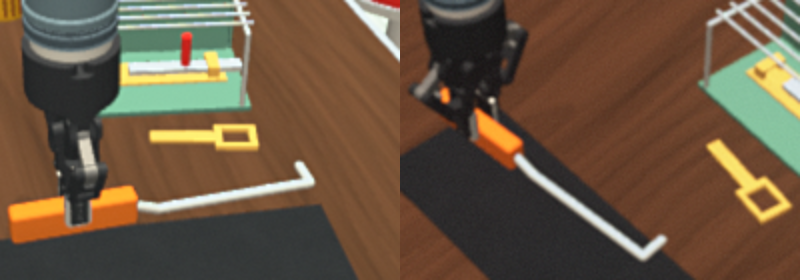

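The hook is held level: handle and rod are where predicted, and the toe is at side (394,270) and scene (312,287). The arm can't reach tool-down closer than 375 mm, so I'll go in at an angle and straighten inside.

```bash
cat > plan.py <<'E'
from h import *
BO=np.array([643.5,46.5]); BY=-9.; 
def B(x,y):
    a=np.radians(BY); return BO+[x*np.cos(a)-y*np.sin(a),x*np.sin(a)+y*np.cos(a)]
def pose(T,al):
    "TCP xy and yaw for toe corner T (box) with hook at al to the lane"
    a=np.radians(al); return B(T[0]-220*np.cos(a),T[1]-220*np.sin(a)),BY+al
def plan(wps,o=None):
    o=o or r.get_obs(); print('from',np.round(o['ee_pos'],1))
    for T,al,z in wps:
        p,y=pose(T,al); s,t=go([*p,z],down(y,1),o); print(T,al,z,'xy',p.round(),'r',np.hypot(*p).round(),'->',s.round(1),t.round(1))
E
python3 - <<'E'
from plan import *
plan([((-120,-30),55,110),((-120,-30),55,17),((-60,-25),40,17),((-20,-25),25,17),((-10,-35),10,17),((0,-44),0,17),((48,-44),0,17),((48,-15),0,17)])
E
```

```text
from [ 471.7 -274.5   64.4]
(-120, -30) 55 110 xy [ 367. -123.] r 387.0 -> [ -45.3 -151.2  105.4] [-46.4   0.1   0.1]
(-120, -30) 55 17 xy [ 367. -123.] r 387.0 -> [  47.7 -151.1  105.2] [-46.4   0.1   0.1]
(-60, -25) 40 17 xy [392. -82.] r 400.0 -> [  47.7 -191.8   81.2] [-31.4   0.1   0.1]
(-20, -25) 25 17 xy [408. -36.] r 410.0 -> [  47.7 -238.3   65. ] [-16.4   0.1   0.1]
(-10, -35) 10 17 xy [408.  10.] r 408.0 -> [  47.8 -283.6   65.5] [-1.4  0.1  0.1]
(0, -44) 0 17 xy [419.  37.] r 421.0 -> [  47.8 -311.5   54.5] [8.6 0.1 0. ]
(48, -44) 0 17 xy [467.  30.] r 468.0 -> [  47.7 -304.4    7.1] [8.6 0.1 0. ]
(48, -15) 0 17 xy [471.  59.] r 475.0 -> [  47.7 -333.     2.7] [8.6 0.1 0. ]
```

Call:
carry_out([
  [[-30, -5, 10], [-4, 0, 0], 5],
  [[-56, -25, 25], [-10, 0, 0], 5],
  [[-56, -55, 40], [-17, 0, 0], 5],
  [[-56, -85, 60], [-25, 0, 0], 5],
  [[-56, -115, 80], [-33, 0, 0], 5],
  [[-56, -140, 97], [-41, 0, 0], 5],
  [[-56, -151, 105], [-46.4, 0, 0], 5],
  [[-56, -151, 105], [-46.4, 0, 0], 5],
])

```text
clock: 8.65
ee_pos: [367.7, -122.4, 121.1]
tcp_rot: [-0.651, -0.276, 0.651, -0.276]
contact_force: [0.6, -0.6, -2.3]
opening: 0.202
```

Call:
carry_out([
  [[0, 0, 0], [0, 0, 0], 5],
  [[0, 0, 0], [0, 0, 0], 5],
  [[0, 0, 0], [0, 0, 0], 5],
])

```text
clock: 9.02
ee_pos: [368.8, -123.5, 121.4]
tcp_rot: [0.651, 0.276, -0.651, 0.276]
contact_force: [-0.8, 0.6, -2.5]
opening: 0.197
```

```bash
python3 - <<'E'
from plan import *
np.set_printoptions(precision=2,suppress=True)
a=shot('side');b=shot('scene');c=shot('wrist')
o=r.get_obs(); print(o['joint_pos'],o['contact_force'])
plan([((-120,-30),55,120),((-120,-30),55,17)])
ims=[cv2.resize(a['img'][120:300,190:390],(400,360)),cv2.resize(b['img'][120:300,250:450],(400,360))]
cv2.imwrite('pics/p1.png',np.vstack([np.hstack(ims),np.hstack([cv2.resize(c['img'],(320,240)),np.zeros((240,480,3),np.uint8)])])[:,:,::-1])
E
```

```text
[ 0.59 -0.01 -0.37  2.25 -0.    0.9  -0.55] [ 0.51 -0.5  -2.25]
from [ 368.6 -123.3  121.3]
(-120, -30) 55 120 xy [ 367. -123.] r 387.0 -> [ 1.3 -1.3  0.3] [-0.1 -0.   0. ]
(-120, -30) 55 17 xy [ 367. -123.] r 387.0 -> [104.3  -1.2   0.3] [-0.1 -0.   0. ]
```

View pics/p1.png

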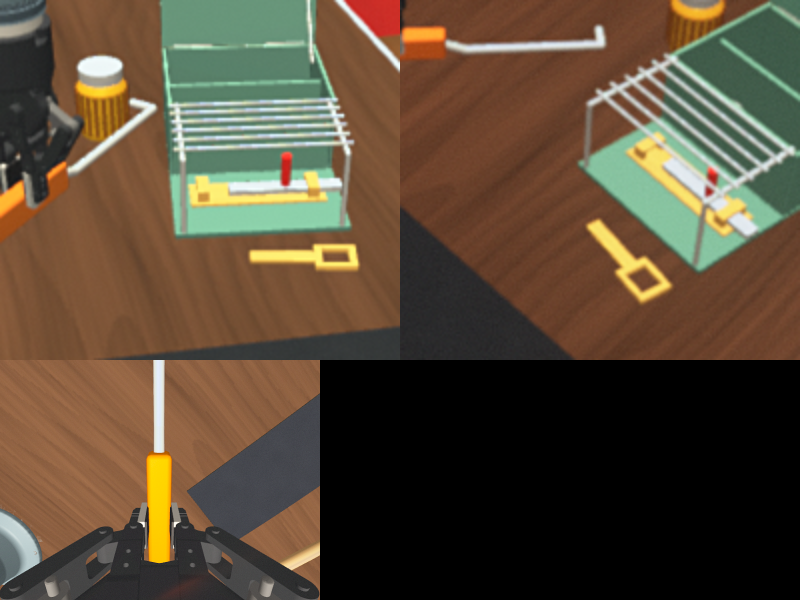

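The toe is outside the mouth, clear of post and jar (side (268,173) in full-frame pixels). Lowering now. Two picture views are left, so after this I'll work mostly from numbers.

Call:
carry_out([
  [[25, -1, 0], [0, 0, 0], 5],
  [[50, -1, 0], [0, 0, 0], 5],
  [[75, -1, 0], [0, 0, 0], 5],
  [[95, -1, 0], [0, 0, 0], 5],
  [[104, -1, 0], [0, 0, 0], 5],
  [[104, -1, 0], [0, 0, 0], 5],
  [[104, -1, 0], [0, 0, 0], 5],
  [[104, -1, 0], [0, 0, 0], 5],
])

```text
clock: 10.18
ee_pos: [368.7, -122.8, 18.2]
tcp_rot: [0.651, 0.276, -0.65, 0.277]
contact_force: [0.6, -0.5, -2.0]
opening: 0.201
```

```bash
python3 - <<'E'
from plan import *
from m import *
np.set_printoptions(precision=2,suppress=True)
a=shot('side');b=shot('scene')
# knob again
ks=[]
for k,w in((a,(322,185,345,225)),(b,(395,190,420,230))):
    H=hsv(k); m=blob(((H[...,0]<8)|(H[...,0]>172))&(H[...,1]>150)&(H[...,2]>90),w); ct=cont(m); ks.append(ct); print(ct.min(0),ct.max(0))
t=tri(a,[ks[0][:,0].mean(),ks[0][:,1].min()],b,[ks[1][:,0].mean(),ks[1][:,1].min()]); print('knob top',t)
for x in(30,34,38): print(x,proj(a,[*B(x,0),58])[0],proj(a,[*B(x,0),18])[0],proj(b,[*B(x,0),58])[0],proj(b,[*B(x,0),18])[0])
for P in((-100,-75,6),(100,-75,6)): print(P,proj(a,[*B(*P[:2]),P[2]])[0],proj(b,[*B(*P[:2]),P[2]])[0])
plan([((-120,-30),55,17),((-60,-25),40,17),((-20,-25),25,17),((-10,-35),10,17),((0,-44),0,17)])
E
```

```text
[331 196] [335 212]
[404 204] [408 211]
knob top [677.29  37.7   60.67]
30 [330.66 196.79] [329.93 211.27] [405.24 202.36] [403.09 215.28]
34 [332.35 196.7 ] [331.6  211.19] [406.55 203.4 ] [404.38 216.32]
38 [334.05 196.62] [333.26 211.1 ] [407.88 204.45] [405.67 217.36]
(-100, -75, 6) [277.59 236.94] [338.2  201.19]
(100, -75, 6) [365.15 231.85] [400.24 254.45]
from [ 368.4 -122.7   18. ]
(-120, -30) 55 17 xy [ 367. -123.] r 387.0 -> [ 1.  -0.7  0.6] [-0.  -0.  -0.1]
(-60, -25) 40 17 xy [392. -82.] r 400.0 -> [  1.  -11.4 -45.4] [15.  -0.  -0.1]
(-20, -25) 25 17 xy [408. -36.] r 410.0 -> [  1.  -31.7 -90.3] [30.  -0.  -0.1]
(-10, -35) 10 17 xy [408.  10.] r 408.0 -> [   0.9  -63.3 -122.8] [45.  -0.1 -0.1]
(0, -44) 0 17 xy [419.  37.] r 421.0 -> [   0.9  -74.6 -150.6] [55.  -0.1 -0.1]
```

Call:
carry_out([
  [[1, -3, -11], [3.7, 0, 0], 5],
  [[1, -6, -22], [7.5, 0, 0], 5],
  [[1, -11, -45], [15, 0, 0], 5],
  [[1, -21, -68], [22.5, 0, 0], 5],
  [[1, -32, -90], [30, 0, 0], 5],
  [[1, -32, -90], [30, 0, 0], 5],
  [[1, -32, -90], [30, 0, 0], 5],
])

```text
clock: 11.15
ee_pos: [406.9, -36.1, 16.4]
tcp_rot: [-0.7, -0.098, 0.7, -0.099]
contact_force: [-0.2, -0.2, -1.4]
opening: 0.203
```

```bash
python3 - <<'E'
from plan import *
np.set_printoptions(precision=2,suppress=True)
o=r.get_obs();print(o['contact_force'])
plan([((-20,-25),25,17),((-10,-35),10,17),((0,-44),0,17),((50,-44),0,17)])
E
```

```text
[-0.15 -0.21 -1.41]
from [406.9 -36.1  16.4]
(-20, -25) 25 17 xy [408. -36.] r 410.0 -> [-0.6  0.  -1.5] [ 0.  0. -0.]
(-10, -35) 10 17 xy [408.  10.] r 408.0 -> [ -0.6 -43.6 -13.8] [15.  0. -0.]
(0, -44) 0 17 xy [419.  37.] r 421.0 -> [ -0.6 -67.3 -32.2] [25.  0. -0.]
(50, -44) 0 17 xy [469.  30.] r 470.0 -> [ -0.6 -46.1 -77.5] [25.  0. -0.]
```

Call:
carry_out([
  [[-1, -22, -7], [7.5, 0, 0], 5],
  [[-2, -44, -14], [15, 0, 0], 5],
  [[-3, -56, -23], [20, 0, 0], 5],
  [[-3, -67, -32], [25, 0, 0], 5],
  [[-3, -60, -47], [25, 0, 0], 5],
  [[-3, -53, -62], [25, 0, 0], 5],
  [[-3, -46, -77], [25, 0, 0], 5],
  [[-3, -46, -77], [25, 0, 0], 5],
])

```text
clock: 12.15
ee_pos: [471.1, 29.0, 19.7]
tcp_rot: [0.706, -0.056, -0.704, -0.057]
contact_force: [-0.5, -0.6, -2.7]
opening: 0.202
```

```bash
python3 - <<'E'
from plan import *
np.set_printoptions(precision=2,suppress=True)
a=shot('side');b=shot('scene');c=shot('wrist')
o=r.get_obs();print(o['contact_force'],o['torque'])
plan([((50,-44),0,19),((50,-15),0,19)])
T=np.array([*B(50,-44),41]);E=np.array([*B(50,-14.5),41])
A=cv2.resize(a['img'][170:240,265:375],(550,350),interpolation=3); Bm=cv2.resize(b['img'][150:260,335:435],(250,275),interpolation=3)
W=cv2.resize(c['img'][0:240,160:480],(330,248))
for P,col in((T,(255,0,255)),(E,(0,0,255))):
    cv2.circle(A,tuple(int(t) for t in (proj(a,P)[0]-[265,170]+.5)*5),3,col,1); cv2.circle(Bm,tuple(int(t) for t in (proj(b,P)[0]-[335,150]+.5)*2.5),3,col,1)
I=np.zeros((600,800,3),np.uint8); I[:350,:550]=A; I[:275,550:]=Bm; I[350:598,:330]=W
cv2.imwrite('pics/p2.png',I[:,:,::-1])
E
```

```text
[-1.11 -0.22 -1.86] [ 0.02  0.03 -0.03]
from [467.7  29.7  19. ]
(50, -44) 0 19 xy [469.  30.] r 470.0 -> [-0.  -0.1 -1. ] [-0.   0.1 -0. ]
(50, -15) 0 19 xy [473.  58.] r 477.0 -> [ -0.  -29.1  -1. ] [-0.   0.1 -0. ]
```

View pics/p2.png

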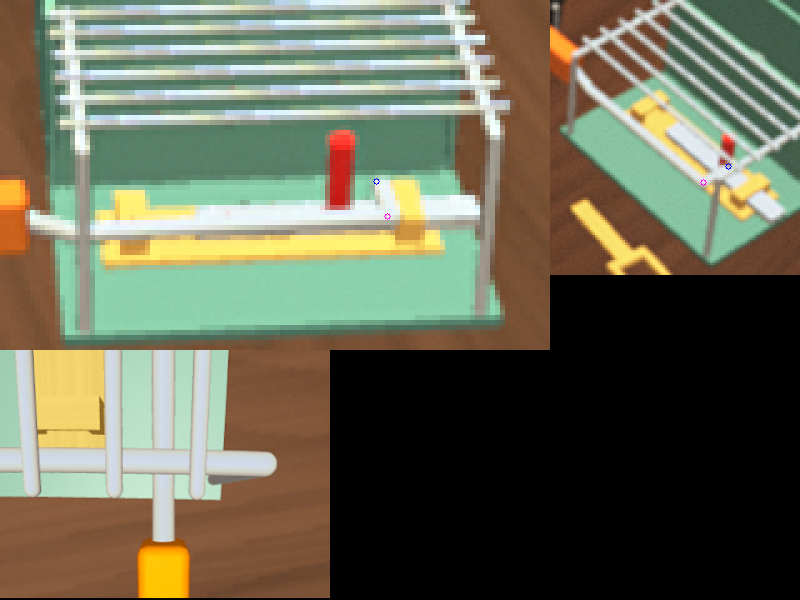

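The toe is inside, about 16 mm beyond the knob and on its -y side, exactly at the predicted marks. The keepers, bars and posts are clear. Next I slide it across and draw.

Call:
carry_out([
  [[0, -10, 0], [0, 0, 0], 5],
  [[0, -20, 0], [0, 0, 0], 5],
  [[0, -29, 0], [0, 0, 0], 5],
  [[0, -29, 0], [0, 0, 0], 5],
  [[0, -29, 0], [0, 0, 0], 5],
])

```text
clock: 12.92
ee_pos: [473.1, 58.5, 19.3]
tcp_rot: [-0.705, 0.056, 0.705, 0.055]
contact_force: [-0.6, -0.2, -2.5]
opening: 0.203
```

Call:
carry_out([
  [[0, 0, 3], [0, 0, 0], 5],
  [[0, 0, 6], [0, 0, 0], 5],
  [[0, 0, 9], [0, 0, 0], 5],
  [[0, 0, 12], [0, 0, 0], 5],
  [[0, 0, 15], [0, 0, 0], 5],
  [[0, 0, 15], [0, 0, 0], 5],
])

```text
clock: 13.68
ee_pos: [460.6, 60.6, 20.1]
tcp_rot: [0.706, -0.056, -0.703, -0.056]
contact_force: [4.8, -0.9, -3.6]
opening: 0.199
```

```bash
cat > chk.py <<'E'
from plan import *
from m import *
np.set_printoptions(precision=2,suppress=True)
def knob(k,w):
    H=hsv(k); m=((H[...,0]<8)|(H[...,0]>172))&(H[...,1]>150)&(H[...,2]>90); m=blob(m,w); ct=cont(m); return (ct.min(0)+ct.max(0))/2,ct.min(0),ct.max(0)
def F(n=1):
    o=r.get_obs(); a=R.from_quat(o['tcp_rot']); return a.inv().apply(o['contact_force'])
def state():
    for n in range(4):
        c=shot('side'); 
        if n==0: k=knob(c,(280,185,345,225)); kx=[(abs(proj(c,[*B(x,0),58])[0][0]-k[0][0]),x) for x in range(-20,45)]; print('knob px',k,'box x~',min(kx)[1])
        print('F tool',F(),'pos',r.get_obs()['ee_pos'],'box', np.linalg.inv(np.c_[B(1,0)-BO,B(0,1)-BO])@(r.get_obs()['ee_pos'][:2]-BO)+[220,0],'open',r.get_obs()['opening'])
E
python3 -c "from chk import *;state()"
```

```text
knob px (array([329., 200.]), array([327, 196], dtype=int32), array([331, 204], dtype=int32)) box x~ 26
F tool [ 3.62  0.18 -4.79] pos [460.51  60.65  20.1 ] box [ 37.05 -14.65] open 0.20149319675157504
F tool [ 4.27  0.16 -4.53] pos [460.42  60.65  20.06] box [ 36.96 -14.66] open 0.2007374879563168
F tool [ 2.32  1.48 -4.26] pos [460.39  60.66  20.03] box [ 36.93 -14.66] open 0.2019244725599246
F tool [ 3.28  0.42 -4.49] pos [460.33  60.68  19.99] box [ 36.87 -14.65] open 0.20114565357234873
```

Call:
carry_out([
  [[0, 0, 4], [0, 0, 0], 5],
  [[0, 0, 8], [0, 0, 0], 5],
  [[0, 0, 12], [0, 0, 0], 5],
  [[0, 0, 16], [0, 0, 0], 5],
  [[0, 0, 20], [0, 0, 0], 5],
  [[0, 0, 24], [0, 0, 0], 5],
  [[0, 0, 27], [0, 0, 0], 5],
  [[0, 0, 27], [0, 0, 0], 5],
])

```text
clock: 14.88
ee_pos: [433.2, 65.2, 20.0]
tcp_rot: [0.706, -0.055, -0.704, -0.056]
contact_force: [5.3, -0.8, -3.0]
opening: 0.199
```

```bash
python3 -c "from chk import *;state()"
```

```text
knob px (array([317. , 200.5]), array([315, 197], dtype=int32), array([319, 204], dtype=int32)) box x~ -2
F tool [ 3.32  0.33 -5.53] pos [433.17  65.21  19.9 ] box [  9.33 -14.43] open 0.1963642689254064
F tool [ 3.24  0.1  -4.64] pos [433.12  65.25  19.87] box [  9.28 -14.39] open 0.2041528463706481
F tool [ 3.45 -0.11 -5.21] pos [433.06  65.24  19.83] box [  9.22 -14.41] open 0.20169361347797082
F tool [ 2.76 -0.44 -4.63] pos [432.99  65.24  19.8 ] box [  9.15 -14.42] open 0.20380305202702
```

Call:
carry_out([
  [[0, 0, 2], [0, 0, 0], 5],
  [[0, 0, 4], [0, 0, 0], 5],
  [[0, 0, 5], [0, 0, 0], 5],
  [[0, 0, 6], [0, 0, 0], 5],
  [[0, 0, 6], [0, 0, 0], 5],
])

```text
clock: 15.7
ee_pos: [426.9, 66.3, 19.7]
tcp_rot: [0.706, -0.055, -0.704, -0.056]
contact_force: [5.5, -0.6, -2.8]
opening: 0.2
```

Call:
carry_out([
  [[0, 0, 1], [0, 0, 0], 5],
  [[0, 0, 1], [0, 0, 0], 5],
])

```text
clock: 15.95
ee_pos: [426.9, 66.4, 20.0]
tcp_rot: [0.706, -0.055, -0.704, -0.056]
contact_force: [5.9, -0.5, -3.4]
opening: 0.202
```

Call:
carry_out([
  [[0, 0, 0.7], [0, 0, 0], 5],
  [[0, 0, 0.7], [0, 0, 0], 5],
])

```text
clock: 16.2
ee_pos: [426.9, 66.5, 20.2]
tcp_rot: [0.707, -0.055, -0.703, -0.056]
contact_force: [7.7, -1.4, -3.6]
opening: 0.201
```

Call:
carry_out([
  [[0, 0, 1], [0, 0, 0], 5],
  [[0, 0, 1], [0, 0, 0], 5],
])

```text
clock: 16.45
ee_pos: [427.0, 66.7, 20.4]
tcp_rot: [0.707, -0.055, -0.703, -0.057]
contact_force: [9.0, -1.4, -4.3]
opening: 0.201
```

Call:
carry_out([
  [[0, 0, 1], [0, 0, 0], 5],
  [[0, 0, 1], [0, 0, 0], 5],
])

```text
clock: 16.7
ee_pos: [427.0, 66.8, 20.7]
tcp_rot: [0.708, -0.055, -0.702, -0.057]
contact_force: [10.6, -1.6, -4.0]
opening: 0.204
```

```bash
python3 -c "from chk import *;state()"
```

```text
knob px (array([314.5, 200.5]), array([312, 197], dtype=int32), array([317, 204], dtype=int32)) box x~ -8
F tool [  4.88   0.14 -10.79] pos [427.    66.79  20.72] box [  2.99 -13.83] open 0.2052729556872205
F tool [  5.2    0.17 -10.33] pos [427.03  66.79  20.73] box [  3.02 -13.83] open 0.20505029674544664
F tool [ 4.49 -0.38 -9.55] pos [427.01  66.8   20.71] box [  3.   -13.81] open 0.19772892895017694
F tool [  5.1   -0.11 -10.07] pos [427.02  66.79  20.71] box [  3.01 -13.82] open 0.1974829131532242
```

The bolt is at its stop: the knob is at about -8, travel about 43–45 mm, and the force is climbing about 1.5 N per commanded mm. Now up to about 15 N and hold.

Call:
carry_out([
  [[0, 0, 1], [0, 0, 0], 5],
  [[0, 0, 2], [0, 0, 0], 5],
  [[0, 0, 2.8], [0, 0, 0], 5],
  [[0, 0, 2.8], [0, 0, 0], 5],
])

```text
clock: 17.4
ee_pos: [427.2, 67.2, 21.5]
tcp_rot: [0.71, -0.055, -0.7, -0.058]
contact_force: [14.6, -1.6, -5.5]
opening: 0.203
```

Call:
carry_out([
  [[0, 0, 0.3], [0, 0, 0], 5],
  [[0, 0, 0.3], [0, 0, 0], 5],
])

```text
clock: 17.65
ee_pos: [427.2, 67.3, 21.5]
tcp_rot: [0.71, -0.055, -0.7, -0.058]
contact_force: [13.8, -2.3, -6.3]
opening: 0.201
```

```bash
python3 -c "from chk import *;state()"
```

```text
knob px (array([314.5, 200.5]), array([312, 197], dtype=int32), array([317, 204], dtype=int32)) box x~ -8
F tool [  7.84  -0.57 -14.86] pos [427.17  67.3   21.56] box [  3.08 -13.29] open 0.19814866172275455
F tool [  6.45   0.03 -14.16] pos [427.18  67.3   21.57] box [  3.09 -13.3 ] open 0.2006995019206942
F tool [  6.39  -0.11 -14.37] pos [427.18  67.28  21.56] box [  3.09 -13.32] open 0.19937691330424373
F tool [  7.24   0.28 -15.12] pos [427.19  67.28  21.57] box [  3.1  -13.32] open 0.19714491869206663
```

Call:
carry_out([
  [[0, 0, 0.2], [0, 0, 0], 5],
  [[0, 0, 0.2], [0, 0, 0], 5],
  [[0, 0, 0.2], [0, 0, 0], 5],
  [[0, 0, 0.2], [0, 0, 0], 5],
  [[0, 0, 0.2], [0, 0, 0], 5],
  [[0, 0, 0.2], [0, 0, 0], 5],
])

```text
clock: 18.6
ee_pos: [427.2, 67.3, 21.6]
tcp_rot: [0.71, -0.055, -0.7, -0.058]
contact_force: [15.6, -2.4, -6.4]
opening: 0.203
```

```bash
python3 -c "from chk import *;state()"
```

```text
knob px (array([314.5, 200.5]), array([312, 197], dtype=int32), array([317, 204], dtype=int32)) box x~ -8
F tool [  6.33   0.78 -14.25] pos [427.2   67.32  21.61] box [  3.11 -13.27] open 0.20188847060373333
F tool [  6.6   -0.58 -14.05] pos [427.17  67.34  21.6 ] box [  3.08 -13.26] open 0.20198003424388383
F tool [  6.59  -0.33 -15.07] pos [427.17  67.31  21.6 ] box [  3.08 -13.29] open 0.20094240571864233
F tool [  7.8    0.02 -14.69] pos [427.18  67.32  21.6 ] box [  3.08 -13.28] open 0.20044160268062666
```

Call:
carry_out([
  [[0, 0, -3], [0, 0, 0], 5],
  [[0, 0, -6], [0, 0, 0], 5],
  [[0, 0, -9], [0, 0, 0], 5],
  [[0, 0, -12], [0, 0, 0], 5],
  [[0, 0, -15], [0, 0, 0], 5],
  [[0, 0, -18], [0, 0, 0], 5],
  [[0, 0, -18], [0, 0, 0], 5],
  [[0, 0, -18], [0, 0, 0], 5],
])

```text
clock: 19.8
ee_pos: [436.4, 64.4, 19.3]
tcp_rot: [-0.705, 0.056, 0.705, 0.056]
contact_force: [-0.7, -0.4, -1.8]
opening: 0.2
```

```bash
python3 -c "
from chk import *;state()
plan([((12,-44),0,20)])"
```

```text
knob px (array([314.5, 201. ]), array([312, 197], dtype=int32), array([317, 205], dtype=int32)) box x~ -8
F tool [2.27 0.13 0.64] pos [436.36  64.4   19.31] box [ 12.61 -14.73] open 0.20245171012054808
F tool [ 1.99 -0.62  0.48] pos [436.42  64.38  19.34] box [ 12.68 -14.74] open 0.20251464762597426
F tool [2.68 0.32 0.83] pos [436.47  64.39  19.37] box [ 12.72 -14.71] open 0.19908384459692113
F tool [ 1.94  0.18 -1.15] pos [436.49  64.39  19.38] box [ 12.74 -14.72] open 0.20258203429290608
from [436.5  64.4  19.4]
(12, -44) 0 20 xy [431.  36.] r 433.0 -> [-0.6 29.3  0.7] [-0.  0. -0.]
```

Call:
carry_out([
  [[0, 10, 0], [0, 0, 0], 5],
  [[0, 20, 0], [0, 0, 0], 5],
  [[0, 30, 0], [0, 0, 0], 5],
  [[0, 31, 0], [0, 0, 0], 5],
  [[0, 31, 0], [0, 0, 0], 5],
  [[0, 31, 0], [0, 0, 0], 5],
])

```text
clock: 20.75
ee_pos: [432.0, 34.2, 19.5]
tcp_rot: [0.705, -0.055, -0.705, -0.056]
contact_force: [-0.9, -0.1, -1.2]
opening: 0.201
```

```bash
python3 -c "
from chk import *;state()
plan([((12,-46),0,20),((-35,-46),0,20),((-36,-44),6,20),((-36,-40),15,20),((-42,-35),22,20),((-50,-30),30,20),((-60,-25),40,20),((-120,-30),55,20),((-125,-30),55,110)])"
```

```text
knob px (array([314.5, 204.5]), array([312, 197], dtype=int32), array([317, 212], dtype=int32)) box x~ -8
F tool [ 1.57  0.35 -0.06] pos [431.93  34.24  19.44] box [ 12.96 -45.2 ] open 0.19935178108926344
F tool [ 2.6  -0.49 -0.4 ] pos [431.92  34.23  19.43] box [ 12.95 -45.21] open 0.20483557412931097
F tool [2.97 0.74 1.3 ] pos [431.88  34.17  19.42] box [ 12.91 -45.29] open 0.20122105467497914
F tool [ 2.08 -0.11  0.93] pos [431.85  34.14  19.4 ] box [ 12.89 -45.31] open 0.2013621669891686
from [431.8  34.1  19.4]
(12, -46) 0 20 xy [431.  34.] r 432.0 -> [-0.6  0.7  0.9] [ 0. -0.  0.]
(-35, -46) 0 20 xy [384.  41.] r 387.0 -> [-0.6  0.7 47.9] [ 0. -0.  0.]
(-36, -44) 6 20 xy [381.  20.] r 382.0 -> [-0.6 21.7 47.7] [-6. -0.  0.]
(-36, -40) 15 20 xy [383. -10.] r 383.0 -> [-0.6 51.6 41.4] [-15.  -0.   0.]
(-42, -35) 22 20 xy [382. -31.] r 383.0 -> [-0.6 72.1 38.9] [-22.  -0.   0.]
(-50, -30) 30 20 xy [384. -54.] r 388.0 -> [-0.6 94.7 33.4] [-30.  -0.   0.]
(-60, -25) 40 20 xy [392. -82.] r 400.0 -> [ -0.6 121.1  21.5] [-40.  -0.   0.]
(-120, -30) 55 20 xy [ 367. -123.] r 387.0 -> [ -0.6 164.9  39.1] [-55.  -0.   0.]
(-125, -30) 55 110 xy [ 363. -122.] r 382.0 -> [-90.6 164.9  44.1] [-55.  -0.   0.]
```

Call:
carry_out([
  [[0, 0, 16], [0, 0, 0], 5],
  [[0, 0, 32], [0, 0, 0], 5],
  [[0, 0, 48], [0, 0, 0], 5],
  [[0, 1, 48], [0, 0, 0], 5],
  [[0, 22, 47.5], [-6, 0, 0], 5],
  [[0, 37, 44.5], [-10.5, 0, 0], 5],
  [[0, 52, 41.5], [-15, 0, 0], 5],
  [[0, 52, 41.5], [-15, 0, 0], 5],
])

```text
clock: 21.95
ee_pos: [383.2, -12.2, 19.6]
tcp_rot: [0.707, 0.035, -0.706, 0.036]
contact_force: [-0.2, -0.0, -2.0]
opening: 0.203
```

```bash
python3 -c "
from chk import *;state()
plan([((-36,-40),15,20),((-42,-35),22,20),((-50,-30),30,20),((-60,-25),40,20),((-120,-30),55,20),((-125,-30),55,110)])"
```

```text
knob px (array([314.5, 205. ]), array([312, 197], dtype=int32), array([317, 213], dtype=int32)) box x~ -8
F tool [ 2.16 -0.63  0.51] pos [383.2  -11.31  19.58] box [-28.05 -97.81] open 0.20425699542302972
F tool [ 2.87 -0.67 -0.22] pos [383.1  -10.79  19.54] box [-28.23 -97.32] open 0.20001406992593662
F tool [ 1.96  1.3  -0.59] pos [383.02 -10.48  19.5 ] box [-28.36 -97.02] open 0.20268838983335488
F tool [ 2.83  0.2  -0.71] pos [382.93 -10.34  19.48] box [-28.47 -96.91] open 0.19906317668391868
from [382.9 -10.3  19.5]
(-36, -40) 15 20 xy [383. -10.] r 383.0 -> [-0.5  0.   0. ] [-0. -0.  0.]
(-42, -35) 22 20 xy [382. -31.] r 383.0 -> [-0.5 20.5  2.9] [-7. -0.  0.]
(-50, -30) 30 20 xy [384. -54.] r 388.0 -> [-0.5 43.7  3.5] [-15.  -0.   0.]
(-60, -25) 40 20 xy [392. -82.] r 400.0 -> [-0.5 72.3 -1.3] [-25.  -0.   0.]
(-120, -30) 55 20 xy [ 367. -123.] r 387.0 -> [ -0.6 110.   27.1] [-40.  -0.   0.]
(-125, -30) 55 110 xy [ 363. -122.] r 382.0 -> [-90.6 108.7  31.9] [-40.  -0.   0.]
```

Call:
carry_out([
  [[0, 20, 3], [-7, 0, 0], 5],
  [[0, 43, 3.5], [-15, 0, 0], 5],
  [[0, 58, 1], [-20, 0, 0], 5],
  [[0, 72, -1], [-25, 0, 0], 5],
  [[0, 91, 13], [-32.5, 0, 0], 5],
  [[0, 110, 27], [-40, 0, 0], 5],
  [[0, 110, 29], [-40, 0, 0], 5],
  [[0, 110, 29], [-40, 0, 0], 5],
])

```text
clock: 23.15
ee_pos: [365.7, -122.6, 19.5]
tcp_rot: [0.651, 0.276, -0.651, 0.276]
contact_force: [0.1, -0.4, -1.4]
opening: 0.201
```

```bash
python3 -c "
from chk import *;state()
plan([((-120,-30),55,20),((-122,-30),55,125)])
for z in (125,64,-5): print(go([471,-274.3,z],down(-.5,1)))"
```

```text
knob px (array([314.5, 205. ]), array([312, 197], dtype=int32), array([317, 213], dtype=int32)) box x~ -8
F tool [ 1.95 -1.63 -0.02] pos [ 366.04 -122.47   19.52] box [ -27.61 -210.3 ] open 0.19868276410243446
F tool [ 1.95 -1.02  0.27] pos [ 366.14 -122.45   19.53] box [ -27.51 -210.25] open 0.2034737027536032
F tool [ 2.6   0.08 -0.63] pos [ 366.09 -122.52   19.53] box [ -27.56 -210.34] open 0.2027351504338089
F tool [ 2.06  0.27 -0.07] pos [ 366.   -122.62   19.52] box [ -27.63 -210.45] open 0.19928529764491185
from [ 366.  -122.6   19.5]
(-120, -30) 55 20 xy [ 367. -123.] r 387.0 -> [-0.5  1.  -1. ] [ 0.1 -0.  -0. ]
(-122, -30) 55 125 xy [ 365. -122.] r 385.0 -> [-105.5   -0.6    0.1] [ 0.1 -0.  -0. ]
(array([-105.44,  180.9 ,   36.27]), array([46.55, -0.04, -0.01]))
(array([-44.44, 180.88,  36.31]), array([46.55, -0.04, -0.01]))
(array([ 24.56, 180.85,  36.35]), array([46.55, -0.04, -0.01]))
```

Out of the lane, with the knob still drawn. Lifting over the guard and swinging back.

Call:
carry_out([
  [[-30, 0, 0], [0, 0, 0], 5],
  [[-60, 0, 0], [0, 0, 0], 5],
  [[-90, 0, 0], [0, 0, 0], 5],
  [[-106, 0, 0], [0, 0, 0], 5],
  [[-106, 0, 0], [0, 0, 0], 5],
  [[-106, 0, 0], [0, 0, 0], 5],
])

```text
clock: 24.1
ee_pos: [364.6, -123.0, 124.6]
tcp_rot: [-0.65, -0.277, 0.651, -0.276]
contact_force: [0.0, 0.0, -2.9]
opening: 0.202
```

Call:
carry_out([
  [[0, 25, 5], [5, 0, 0], 5],
  [[0, 50, 10], [11, 0, 0], 5],
  [[0, 80, 16], [19, 0, 0], 5],
  [[0, 110, 22], [27, 0, 0], 5],
  [[0, 140, 28], [35, 0, 0], 5],
  [[0, 165, 33], [42, 0, 0], 5],
  [[0, 181, 36], [46.5, 0, 0], 5],
  [[0, 181, 36], [46.5, 0, 0], 5],
])

```text
clock: 25.1
ee_pos: [469.8, -275.6, 123.6]
tcp_rot: [-0.706, 0.003, 0.708, 0.004]
contact_force: [-0.7, 0.4, -2.2]
opening: 0.203
```

```bash
python3 - <<'E'
from chk import *
state()
for z in (64,-5,-13): print(go([471,-274.3,z],down(-.5,1)))
E
```

```text
knob px (array([314.5, 205. ]), array([312, 197], dtype=int32), array([317, 213], dtype=int32)) box x~ -8
F tool [ 1.8  -0.07  0.02] pos [ 469.35 -274.48  123.68] box [  98.21 -344.27] open 0.20049938451379978
F tool [ 1.76  0.26 -0.27] pos [ 469.23 -273.89  123.89] box [  98.   -343.71] open 0.20138872629273066
F tool [ 2.27 -0.02  0.21] pos [ 469.29 -273.69  124.17] box [  98.02 -343.5 ] open 0.20379632399464573
F tool [ 1.56 -0.15  0.32] pos [ 469.49 -273.74  124.5 ] box [  98.23 -343.52] open 0.20305463198388835
(array([60.5 ,  0.63, -1.63]), array([0.09, 0.11, 0.08]))
(array([129.5 ,   0.73,  -1.76]), array([0.09, 0.11, 0.08]))
(array([137.5 ,   0.74,  -1.77]), array([0.09, 0.11, 0.08]))
```

Call:
carry_out([
  [[30, 0, 0], [0, 0, 0], 5],
  [[60, 0, 0], [0, 0, 0], 5],
  [[90, 0, 0], [0, 0, 0], 5],
  [[115, 0, 0], [0, 0, 0], 5],
  [[126, 0, 0], [0, 0, 0], 5],
  [[130, 0, 0], [0, 0, 0], 5],
  [[130, 0, 0], [0, 0, 0], 5],
  [[130, 0, 0], [0, 0, 0], 5],
])

```text
clock: 26.3
ee_pos: [471.4, -275.7, -3.5]
tcp_rot: [0.708, -0.004, -0.706, -0.003]
contact_force: [-0.2, -0.4, -1.2]
opening: 0.206
```

Call:
carry_out([
  [[2, 0, 0], [0, 0, 0], 5],
  [[4, 0, 0], [0, 0, 0], 5],
  [[5, 0, 0], [0, 0, 0], 5],
  [[5, 0, 0], [0, 0, 0], 5],
])

```text
clock: 26.8
ee_pos: [470.2, -275.1, -9.8]
tcp_rot: [-0.707, 0.003, 0.707, 0.003]
contact_force: [0.6, 0.6, -0.8]
opening: 0.201
```

Call:
carry_out([
  [[1, 0, 0], [0, 0, 0], 5],
  [[2, 0, 0], [0, 0, 0], 5],
  [[2, 0, 0], [0, 0, 0], 5],
  [[2, 0, 0], [0, 0, 0], 5],
])

```text
clock: 27.3
ee_pos: [470.4, -275.2, -11.6]
tcp_rot: [0.707, -0.003, -0.707, -0.003]
contact_force: [0.3, -0.1, -2.1]
opening: 0.202
```

Call:
carry_out([
  [[1, 0, 0], [0, 0, 0], 5],
  [[1, 0, 0], [0, 0, 0], 5],
  [[1, 0, 0], [0, 0, 0], 5],
])

```text
clock: 27.68
ee_pos: [470.4, -275.1, -12.7]
tcp_rot: [-0.707, 0.003, 0.707, 0.003]
contact_force: [0.4, -0.2, -2.3]
opening: 0.2
```

Call:
carry_out([
  [[1, 0, 0], [0, 0, 0], 5],
  [[1, 0, 0], [0, 0, 0], 5],
  [[1, 0, 0], [0, 0, 0], 5],
])

```text
clock: 28.05
ee_pos: [470.4, -275.1, -13.7]
tcp_rot: [-0.707, 0.003, 0.707, 0.003]
contact_force: [-0.8, -1.1, -2.1]
opening: 0.198
```

Call:
carry_out([
  [[0.7, 0, 0], [0, 0, 0], 5],
  [[0.7, 0, 0], [0, 0, 0], 5],
  [[0.7, 0, 0], [0, 0, 0], 5],
])

```text
clock: 28.42
ee_pos: [470.5, -275.2, -14.1]
tcp_rot: [0.707, -0.003, -0.707, -0.003]
contact_force: [-1.1, 0.6, 0.7]
opening: 0.201
```

Call:
carry_out([
  [[0.5, 0, 0], [0, 0, 0], 5],
  [[0.5, 0, 0], [0, 0, 0], 5],
  [[0.5, 0, 0], [0, 0, 0], 26],
  [[0.5, 0, 0], [0, 0, 0], 35],
  [[0.5, 0, 0], [0, 0, 0], 50],
  [[0.5, 0, 0], [0, 0, 0], 50],
  [[0.5, 0, 0], [0, 0, 0], 50],
], newtons=40)

```text
clock: 29.3
ee_pos: [470.4, -275.1, -14.9]
tcp_rot: [0.707, -0.003, -0.707, -0.003]
contact_force: [-0.8, -0.6, 0.5]
opening: 0.58
```

Call:
carry_out([
  [[-30, 0, 0], [0, 0, 0], 50],
  [[-80, 0, 0], [0, 0, 0], 50],
  [[-130, 0, 0], [0, 0, 0], 50],
  [[-180, 0, 0], [0, 0, 0], 50],
  [[-200, 0, 0], [0, 0, 0], 50],
  [[-200, 0, 0], [0, 0, 0], 50],
  [[-200, 0, 0], [0, 0, 0], 50],
])

```text
clock: 30.18
ee_pos: [469.3, -274.6, 183.7]
tcp_rot: [-0.706, 0.003, 0.708, 0.004]
contact_force: [-0.6, 0.4, -0.8]
opening: 0.583
```

```bash
python3 - <<'E'
from chk import *
state()
a=shot('side');b=shot('scene');c=shot('wrist')
H=hsv(c); h,s,v=H[...,0],H[...,1],H[...,2]
o=blob((h<32)&(s>180)&(v>180),(280,120,360,290)); print('handle',cv2.minAreaRect(onz(c,cont(o),25)[:,:2].astype(np.float32)))
for n,k,w in(('scene',b,(170,200,360,360)),('side',a,(215,280,430,360))):
    H=hsv(k); rod=blob((H[...,1]<60)&(H[...,2]>90),w); ct=cont(rod); print(n,'rod bbox',ct.min(0),ct.max(0))
I=np.vstack([np.hstack([cv2.resize(b['img'],(400,300)),cv2.resize(a['img'],(400,300))]),np.hstack([cv2.resize(a['img'][170:250,260:380],(400,266)),cv2.resize(a['img'][270:370,210:430],(400,266))])])
cv2.imwrite('pics/end.png',I[:,:,::-1])
E
```

```text
knob px (array([314.5, 205. ]), array([312, 197], dtype=int32), array([317, 213], dtype=int32)) box x~ -8
F tool [ 0.33 -0.17  0.25] pos [ 469.05 -274.49  183.21] box [  97.91 -344.33] open 0.5835117840027224
F tool [ 0.43 -0.04  0.26] pos [ 468.99 -274.49  183.08] box [  97.85 -344.34] open 0.5829955844218281
F tool [ 0.06 -0.9   0.12] pos [ 469.15 -274.51  183.2 ] box [  98.01 -344.34] open 0.5872322215317738
F tool [ 0.86 -0.03  0.  ] pos [ 469.36 -274.62  183.42] box [  98.24 -344.41] open 0.5853530245562809
handle ((468.25604248046875, -275.15081787109375), (20.249906539916992, 111.34400939941406), 89.67926788330078)
scene rod bbox [250 263] [321 314]
side rod bbox [308 292] [392 319]
```

View pics/end.png

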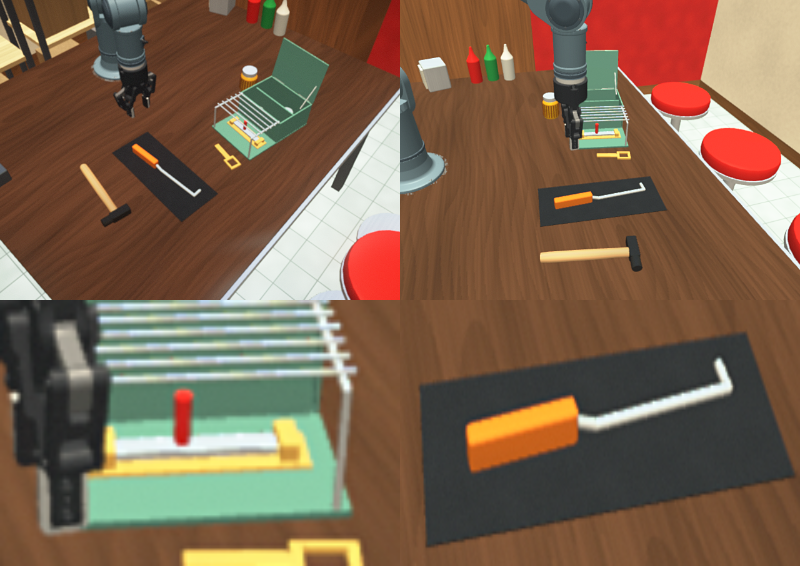

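The rod lies flat on the mat within its edges, almost exactly where it was. The knob is at the drawn position, and the jar, mallet and opener haven't moved. Handing in.

```bash
python3 -c "from h import *; print(r.close_job())"
```

```text
the job is handed in; nothing more can be done
None
```

The job is done and handed in at about 31 s. I hooked the knob, drew the bolt to its stop, held it at about 14–15.5 N for over a second, then laid the rod back flat on the mat.

**Last checks**
- **Bolt:** the knob went from box x ≈ 34–35 to ≈ -8 and was still there after the rod was out. That is about 43 mm by camera. It stopped firmly while the force kept climbing, so I take it as fully drawn.
- **Pull force:** the highest reading was about 15.6 N, under the 25 N that would bend the bolt.
- **Rod:** it is within 1–3 mm of where it started, wholly on the mat, and the gripper is clear of it.
- **Bystanders:** the jar, mallet and opener look unmoved in the last picture. I checked them by eye only, not by measurement.

**What disagreed:** the first grasp closed on air above the handle. The real fingertips sit about 25 mm behind the reported TCP, so I went about 22 mm deeper, down to the handle. Nothing moved in the failed try.

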